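Load the sample carousel and index it to the reader with its ratchet lever

TASK

Stand the red-capped bottle upright in the empty pocket (blue collar) of the sample carousel and let go of it. Then work the carousel's red-handled ratchet lever back and forth, with full strokes, notch by notch, until that pocket stands squarely beneath the reader head, and stop there: the ratchet cannot go back. Turn the carousel only by its lever, never by pushing the turntable or the bottle, and leave the green-capped and blue-capped bottles where they are.

Things in the scene. Friction and masses are not known exactly. Their poses are not given: they have to be found in the camera images.
- carousel: Fixed base of the sample carousel: grey disc, 200 mm across, 16 mm high. Origin on the vertical turning axis, at worktop height; z up. Angles are counted about this axis from its own x axis, counter-clockwise seen from above. The reader's post stands at 30 degrees; at 278 degrees, outside the disc, a steel housing 40 mm high holds the spring pawl that keeps the turntable from turning back.
- rotor (a joint): Turntable angle, rad; grows as it advances, clockwise seen from above. 0: empty pocket exactly beneath the reader; starts at -2.07 to -1.38, maybe between notches. Friction 0.3 N m, stays where left. A 12-tooth ratchet lets it only advance; notches at whole multiples of 0.524 rad (play 0.02 either side). From between notches the first stroke that catches a tooth only completes that notch.
- turntable: Aluminium disc 208 mm across, top at z = 46 mm; turns with rotor about the carousel's axis. Four pockets 90 degrees apart, 75 mm from the axis: collars 10 mm high, inner diameter 47, outer 55 mm. Three grey ones hold two amber bottles and a white jar (up to 100 mm tall, 45 mm across, fixed); the fourth, blue, is empty. Origin on the axis at worktop height.
- pocket (a point): Centre of the empty, blue-collared pocket's floor, 75 mm from the carousel's axis and 46 mm above the worktop; turns with the turntable.
- reading_spot (a point): Fixed point straight beneath the reader head's centre, at the height of the pocket's floor: where the pocket must come to stand.
- reader_head (a point): Centre of the underside of the black reader head (36 x 32 x 37 mm), z = 164 mm, straight above the reading spot. An arm joins it outwards to a square aluminium post (22 mm, 138 mm from the axis at 30 degrees, 200 mm high).
- lever (a joint): Ratchet lever angle, rad, between stops at 0 (back) and 0.66 (forward); starts at 0 to 0.15. Lies at 224 degrees at 0; swings clockwise seen from above as it grows. Forward to the 0.66 stop drives the turntable exactly onto a notch; back to the 0 stop lets the pawl click over the next tooth (below about 0.1), turntable still. One notch a full stroke. About 3 N at the handle; stays where left.
- lever_handle: The swinging part of the lever: flat dark steel bar 18 mm wide at z = 17 to 26 mm running 163 mm out from the axis under the turntable, and on its end, 155 mm from the axis, an upright handle. Origin on the axis at worktop height.
- handle_grip (a point): Middle of the lever's red upright handle, a round grip 24 mm in diameter from z = 76 to 134 mm (this point at z = 108 mm) on a thin steel stem, 155 mm from the carousel's axis.
- red_bottle: Loose white plastic bottle with a RED screw cap, 40 mm in diameter, 85 mm tall; origin at the centre of its underside, z up the bottle. Starts upright on the worktop.
- green_bottle: Loose bottle of the same shape with a GREEN cap; origin at the centre of its underside. To be left alone.
- blue_bottle: Loose bottle of the same shape with a BLUE cap; origin at the centre of its underside. To be left alone.
- probe_r: Fixed obstacle: electrode in a beaker (70 mm across, 73 mm high), held by the arm of an electrode stand that reaches in from behind it. Origin on the electrode's axis 26 mm above the worktop; its top is at z = 202 mm. It stands between the loose bottles' side and the carousel: pass it on the robot's side or above it.
- probe_l: Fixed obstacle: the like electrode, beaker and stand to the left of the carousel; top at about z = 175 mm.
Things that resemble listed ones, but are neither listed nor needed, are in the scene too. What is shaped like the red_bottle but orange or pink is not meant.

How it is judged:
By the outcome, as a careful person would: the job done as asked, in the order asked, and still so for the second after the job is handed in, with the robot touching nothing.
It also fails if it takes over 72 s, if anything falls off the work surface, if the arm or the gripper's body presses on something with over 40 N, if the wrist force passes 120 N, or if a joint passes its speed limit or range.

ROBOT

A 6-joint arm with a two-finger parallel gripper is mounted at the origin on a cart in front of the work surface, level with it; the furniture and walls round the work are solid. World frame = base frame: x ahead of the robot, y to its left, z up, the work surface at z = 0. Lengths are in m, angles in rad, forces in N, time in s.
With the tool pointing down it reaches from about 0.3 to 0.775 m from the base axis. Payload 14.6 kg.
Tool frame: the origin (TCP) lies midway between the tips of the shut fingers; the grasp point (between the pads) lies 19 mm behind it; z points along the fingers, y is the line along which they close (so a half turn about z gives the same grasp; the last joint's range is limited). The gripper opens to 85 mm and grips with 20 to 120 N. Pads are 22 mm wide; open, the fingers measure 114 mm over their backs; the gripper's body (76 mm by 85 mm) begins 54 mm behind the grasp point. The pads swing forward as they close: fully open they stand 13 mm farther back than shut.
Start: joints at [-1.29, 0.3, 1.521, -0, 1.321, -0.067], TCP at [0.187, -0.517, 0.231] pointing down, gripper open.
Joint ranges: [-3.03, 3.03], [-0.79, 2.21], [0.23, 2.52], [-1.04, 4.18], [0, 3.07], [-2.55, 2.55]. Speed limits (rad/s): [2.22, 2.22, 2.57, 3.14, 3.14, 3.14].

INTERFACE

Orientations are given as a unit quaternion [w, x, y, z].
In Python, from cell import arm, optics gives the robot as it stands.
- The arm moves only by the shell command python3 -m jog 'ROWS' [FORCE]. ROWS is a JSON object of lists of equal length, an entry for each row: "travel": the shift along the tool's x, y, z in m, a list of three; "rot": the turn, a rotation vector about the tool's x, y, z in rad, a list of three; "grip": the opening, from 0 (shut) to 1 (fully open). A call has 1 to 20 rows; each row shifts and turns the commanded pose from where the row before left it, along the tool's axes as they then stand; what a row does not reach is not made up. A row lasts 1/12 s, in which the tool goes at most 41.7 mm and 7.16 degrees, less where a joint would pass 70% of its speed; a pose out of reach is approached as far as the arm can. A call with a gripper value outside its range is refused whole. The fingers move at their own pace and stop on an object; FORCE is the grip in N (left out, the last holds). Time passes only in rows, so rows that do not move let the fingers close. It gives the time, the measured TCP pose, the force, the opening and the grip force at its end, in the units of the state.
- arm.get_obs(): the state, without advancing time (a new reading comes with each control period).
- optics.read_camera(name): name is "side" or "top"; returns (picture, depth): 420x560x3 uint8, red, green, blue; 420x560 float32, m along the optical axis (not along the pixel's ray), 0 where there is no reading.
- optics.camera_model(name): a dict with "fx", "fy", "cx", "cy" (pixels), "eye" and "rotation" of the camera in the world. Camera axes: x right, y down, z forward; pixel columns grow to the right and rows downward; lengths in m; the calibration is good to about 2 mm. A picture is of the moment at which its call begins. camera_model takes no time and is no camera call.
- arm.sign_off(): hands the job in; it is judged then, once.
The state is a dict: "t": time; "q": joint angles; "qd": joint speeds; "effort": joint torques, N m; "eef_pos": TCP position; "tool_rot": TCP orientation; "wrist_force": force on the tool from outside, world axes, zero at the start; "wrist_torque": the same for the moment, N m; "grip_width": finger opening in m; "grip_force": force on a finger pad.
Only numpy, scipy, OpenCV 4.12 (cv2) and the standard library are available. Lean on these libraries where they do the work, as an engineer would, in place of code of your own. Each camera call takes 0.05 s, during which the arm holds its last target. There are 200 camera calls.

## Working session

There is one attempt and no reset: what is moved stays moved. The work goes in short steps, Python scripts to look and compute and a shell command to move; the robot and the scene stay as the last step left them, time stands still between calls to the robot, and variables do not carry over. Pictures are saved under pics/ and viewed, at most 10 in all, crops included, and the job is handed in when it is done.

```bash
ls; mkdir -p pics; cat > h.py <<'E'
import numpy as np, cv2
from cell import arm, optics
def snap(name,fn=None):
    im,d=optics.read_camera(name); m=optics.camera_model(name)
    if fn: cv2.imwrite('pics/'+fn,im[:,:,::-1])
    v,u=np.mgrid[:420,:560]
    c=np.stack([(u-m['cx'])/m['fx']*d,(v-m['cy'])/m['fy']*d,d],-1)
    P=c@np.array(m['rotation']).T+np.array(m['eye'])
    P[d==0]=np.nan
    return im,P
E
python3 - <<'E'
from h import *
for n in ('top','side'):
    im,P=snap(n,n+'0.png'); np.savez('/tmp/'+n,im=im,P=P); m=optics.camera_model(n); print(n,m)
o=arm.get_obs(); print(o['eef_pos'],o['tool_rot'],o['t'])
E
```

```text
picsTraceback (most recent call last):
  File "<stdin>", line 3, in <module>
  File "h.py", line 8, in snap
    P=c@np.array(m['rotation']).T+np.array(m['eye'])
      ~^~~~~~~~~~~~~~~~~~~~~~~~~~
ValueError: matmul: Input operand 1 has a mismatch in its core dimension 0, with gufunc signature (n?,k),(k,m?)->(n?,m?) (size 4 is different from 3)
```

View pics/top0.png

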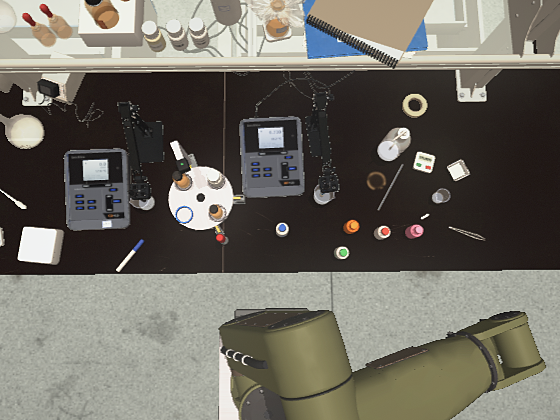

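The top view shows the carousel at about (200,198), blue collar at (184,215) and red handle at (221,238). The red cap is at (383,232), between orange (351,227) and pink (416,231). The rotation is a quaternion, so I'll fix the helper.

```bash
python3 - <<'E'
s=open('h.py').read()
s=s.replace("np.array(m['rotation']).T","R.from_quat(np.roll(m['rotation'],-1)).as_matrix().T").replace("import numpy","from scipy.spatial.transform import Rotation as R\nimport numpy",1)
open('h.py','w').write(s)
E
python3 - <<'E'
from h import *
for n in ('top','side'):
    im,P=snap(n,n+'1.png'); np.savez('/tmp/'+n,im=im,P=P); print(n,optics.camera_model(n))
    hsv=cv2.cvtColor(im,cv2.COLOR_RGB2HSV); H,S,V=hsv[...,0].astype(int),hsv[...,1],hsv[...,2]
    for nm,m in (('red',((H<5)|(H>174))&(S>150)&(V>90)),('blue',(abs(H-108)<12)&(S>110)&(V>90)),('green',(abs(H-60)<15)&(S>120)&(V>80))):
        k,l,st,ce=cv2.connectedComponentsWithStats(m.astype(np.uint8))
        for i in range(1,k):
            if st[i,4]>15:
                Q=P[l==i]; z=np.nanmax(Q[:,2]); 
                print(nm,ce[i].round(1),st[i,4],np.nanmedian(Q,0).round(4),'min',np.nanmin(Q,0).round(3),'max',np.nanmax(Q,0).round(3))
o=arm.get_obs(); print(o['eef_pos'],o['tool_rot'],o['t'])
E
```

```text
top {'fx': 424.1167877665284, 'fy': 424.1167877665284, 'cx': 275.80687118876585, 'cy': 211.45012588000887, 'eye': array([ 0.33140114, -0.02334288,  1.38808421]), 'rotation': array([ 0.05220446, -0.70144775,  0.7088606 , -0.05255842])}
red [43.9  7.9] 53 [0.9772 0.5327 0.4447] min [0.971 0.527 0.43 ] max [0.987 0.54  0.453]
red [27.4 17.8] 63 [0.954  0.5728 0.4426] min [0.947 0.567 0.414] max [0.965 0.581 0.454]
red [384.9 230.9] 39 [ 0.4615 -0.361   0.0857] min [ 0.452 -0.37   0.074] max [ 0.471 -0.352  0.094]
red [220.  237.7] 58 [0.4412 0.1409 0.1342] min [0.433 0.132 0.093] max [0.453 0.153 0.141]
blue [324.5  40.8] 1202 [ 0.9134 -0.1468  0.3759] min [ 0.88  -0.256  0.366] max [ 1.041 -0.095  0.462]
blue [418.8  39.7] 332 [ 0.9212 -0.3986  0.3757] min [ 0.899 -0.415  0.367] max [ 0.979 -0.365  0.382]
blue [183.3 214.1] 55 [0.5258 0.2695 0.0565] min [0.499 0.24  0.047] max [0.552 0.294 0.063]
blue [282.  227.5] 37 [ 0.4746 -0.0436  0.0862] min [ 0.468 -0.053  0.074] max [ 0.487 -0.034  0.09 ]
blue [138.  244.7] 52 [0.4318 0.4224 0.0126] min [0.415 0.408 0.004] max [0.451 0.44  0.01
[... 1014 characters left out ...]
 [512.7 165.8] 411 [ 0.9183 -0.3976  0.3755] min [ 0.896 -0.417  0.368] max [ 0.984 -0.343  0.377]
blue [247.1 174.1] 16 [0.422  0.4264 0.0123] min [0.414 0.418 0.004] max [0.43  0.439 0.017]
blue [271.3 180.8] 26 [0.5062 0.2639 0.0557] min [0.498 0.16  0.049] max [0.513 0.293 0.093]
blue [265.7 220.9] 64 [ 0.4762 -0.0502  0.0826] min [ 0.465 -0.057  0.069] max [ 0.488 -0.031  0.088]
blue [312.1 244.7] 52 [ 0.5873 -0.176   0.0785] min [ 0.582 -0.182  0.063] max [ 0.593 -0.171  0.101]
green [235.5 261.5] 73 [ 0.3957 -0.2374  0.0842] min [ 0.386 -0.244  0.07 ] max [ 0.407 -0.222  0.088]
[ 0.18741791 -0.51690201  0.23085722] [-4.25041498e-04  9.84917734e-01  1.73022757e-01 -4.65222126e-05] 0.15
```

View pics/side1.png

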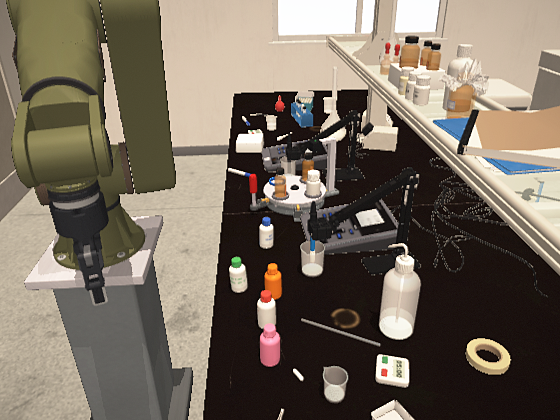

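Side view: red bottle (265,305) stands between orange (273,280) and pink (270,347); red handle at (252,183) and turntable at (295,190). Now I'll fit the carousel geometry.

```bash
python3 - <<'E'
from h import *
f=np.load('/tmp/top.npz'); im,P=f['im'],f['P']
hsv=cv2.cvtColor(im,cv2.COLOR_RGB2HSV)
x,y,z=[P[...,i] for i in range(3)]
m=(abs(z-.046)<.006)&(abs(x-.56)<.16)&(abs(y-.22)<.16)
m=cv2.morphologyEx(m.astype(np.uint8),cv2.MORPH_OPEN,np.ones((3,3)))
k,l,st,ce=cv2.connectedComponentsWithStats(m); i=1+np.argmax(st[1:,4])
pts=P[l==i]; (c,r)=cv2.minEnclosingCircle(pts[:,:2].astype(np.float32)); print('disc',c,r,np.median(pts[:,2]))
from scipy.optimize import least_squares
hull=cv2.convexHull(pts[:,:2].astype(np.float32))[:,0]
s=least_squares(lambda p:np.hypot(*(hull-p[:2]).T)-p[2],[*c,r],loss='soft_l1',f_scale=.002); print('fit',s.x,len(hull))
H,S,V=hsv[...,0].astype(int),hsv[...,1],hsv[...,2]
b=(abs(H-108)<14)&(S>60)&(V>60)&(abs(x-.525)<.05)&(abs(y-.265)<.05)
q=P[b][:,:2]; s2=least_squares(lambda p:np.hypot(*(q-p).T)-.0255,[.525,.267],loss='soft_l1',f_scale=.003); print('collar',s2.x,len(q),'resid',np.sqrt((s2.fun**2).mean()))
d=s2.x-s.x[:2]; print('pocket r',np.hypot(*d),'ang',np.degrees(np.arctan2(d[1],d[0])))
for nm,mm in (('tall',(z>.15)&(z<.25)),('head',(abs(z-.2)<.012))):
    mm=mm&(abs(x-.58)<.2)&(abs(y-.22)<.2)
    k,l,st,ce=cv2.connectedComponentsWithStats(mm.astype(np.uint8))
    for i in range(1,k):
        if st[i,4]>4:
            w=P[l==i]; e=w.mean(0)[:2]-s.x[:2]; print(nm,st[i,4],ce[i],w.mean(0).round(3),w.min(0).round(3),w.max(0).round(3),np.hypot(*e).round(3),np.degrees(np.arctan2(e[1],e[0])).round(1))
h=P[(((H<6)|(H>172))&(S>130)&(abs(x-.443)<.03)&(abs(y-.14)<.03)&(z>.128))]; e=h.mean(0)[:2]-s.x[:2]; print('handle',h.mean(0),h.min(0),h.max(0),np.hypot(*e),np.degrees(np.arctan2(e[1],e[0])))
cv2.imwrite('pics/crop.png',cv2.resize(im[125:260,115:295,::-1],None,fx=4.4,fy=4.4,interpolation=cv2.INTER_CUBIC))
E
```

```text
disc (0.5792886018753052, 0.21786513924598694) 0.10440057516098022 0.04697195925226905
fit [0.57894986 0.21730884 0.10270408] 27
collar [0.52476964 0.26781227] 74 resid 0.0013003025119085808
pocket r 0.07406815683098193 ang 137.0115683129757
tall 466 [130.76180258 142.46351931] [0.72  0.399 0.187] [0.652 0.384 0.15 ] [0.779 0.416 0.231] 0.229 52.2
tall 326 [179.67484663 157.8803681 ] [0.669 0.252 0.198] [0.628 0.225 0.15 ] [0.721 0.281 0.208] 0.096 20.8
tall 26 [130.11538462 191.96153846] [0.577 0.403 0.164] [0.572 0.397 0.151] [0.583 0.41  0.176] 0.185 90.7
head 150 [129.15333333 134.42666667] [0.74 0.4  0.2 ] [0.717 0.387 0.188] [0.776 0.415 0.212] 0.243 48.5
head 284 [179.09507042 157.21126761] [0.67  0.253 0.201] [0.628 0.225 0.188] [0.721 0.281 0.208] 0.098 21.2
handle [0.44310402 0.1433919  0.13476896] [0.43252777 0.13237822 0.12876899] [0.45303781 0.15339687 0.14131404] 0.1546538323243672 -151.44833981435093
```

View pics/crop.png

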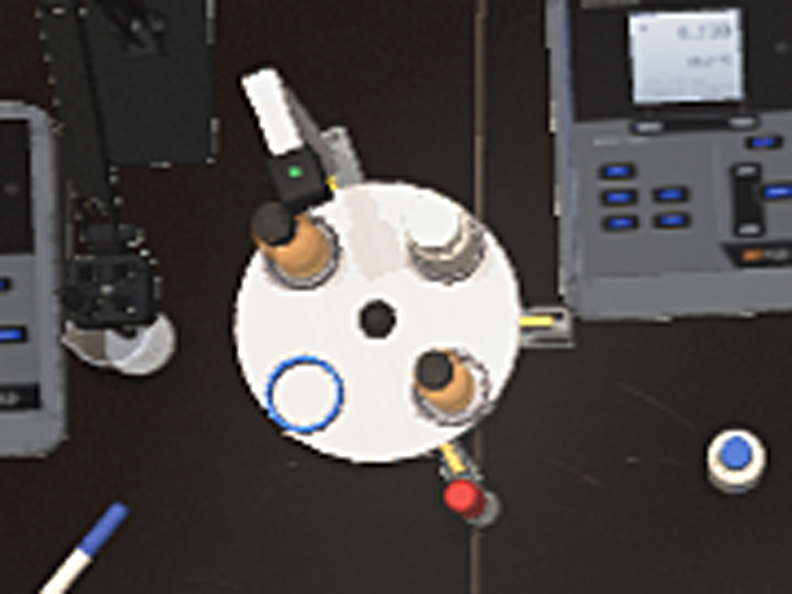

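The crop shows the empty blue collar at crop (305,395), the reader head with its green lamp at (295,180), the pawl housing at (550,325) and the red handle at (465,497). The fit is consistent: pocket radius 74 mm, handle radius 155 mm, yaw about -9°, rotor about -2.02. That means four strokes.

```bash
cat >> h.py <<'E'
def delta(x,y,z,o=None):
    "tool-frame shift from the measured TCP to a world point"
    o=o or arm.get_obs(); Rm=R.from_quat(np.roll(o['tool_rot'],-1))
    return (Rm.inv().apply(np.array([x,y,z])-o['eef_pos'])*1000).round(1)
E
python3 - <<'E'
from h import *
for n in ('top','side'):
    f=np.load(f'/tmp/{n}.npz'); im,P=f['im'],f['P']; hsv=cv2.cvtColor(im,cv2.COLOR_RGB2HSV)
    w=(abs(P[...,0]-.462)<.035)&(abs(P[...,1]+.365)<.035)
    q=P[w&(P[...,2]>.081)]; print(n,'cap',len(q),q.mean(0),q.min(0),q.max(0))
    q=P[w&(P[...,2]<.06)&(P[...,2]>.01)]; print('body',len(q),q.min(0),q.max(0))
print(delta(.462,-.364,.231),arm.get_obs()['grip_width'])
E
```

```text
top cap 40 [ 0.4621323  -0.36068025  0.08607521] [ 0.45231429 -0.37107488  0.08123261] [ 0.47124479 -0.34939153  0.09419832]
body 56 [ 0.44251369 -0.38045857  0.010334  ] [ 0.48013721 -0.34102169  0.05986163]
side cap 72 [ 0.46289055 -0.36454312  0.08539616] [ 0.45138577 -0.37490087  0.08109048] [ 0.47298103 -0.35148245  0.08864448]
body 316 [ 0.4426706  -0.38436     0.01044833] [ 0.48289568 -0.36067142  0.05995982]
[ 3.103e+02 -5.020e+01 -1.000e-01] 0.085344966749237
```

```bash
python3 -m jog '{"travel":[[0.031,-0.0052,0],[0.031,-0.0052,0],[0.031,-0.0052,0],[0.031,-0.0052,0],[0.031,-0.0052,0],[0.031,-0.0052,0],[0.031,-0.0052,0],[0.031,-0.0052,0],[0.031,-0.0052,0],[0.031,-0.0052,0],[0,0,0],[0,0,0]],"rot":[[0,0,0],[0,0,0],[0,0,0],[0,0,0],[0,0,0],[0,0,0],[0,0,0],[0,0,0],[0,0,0],[0,0,0],[0,0,0],[0,0,0]],"grip":[1,1,1,1,1,1,1,1,1,1,1,1]}' 30
python3 - <<'E'
from h import *
print(delta(.462,-.362,.025))
E
```

```text
t: 1.15
eef_pos: [0.4621, -0.3616, 0.2307]
tool_rot: [-0.0, 0.985, 0.174, -0.0]
wrist_force: [-1.0, 0.1, -0.4]
grip_width: 0.0852
grip_force: 0.0
[-1.000e-01  6.000e-01  2.057e+02]
```

Straight down, then close.

```bash
python3 -m jog '{"travel":[[0,0,0.03],[0,0,0.03],[0,0,0.03],[0,0,0.03],[0,0,0.03],[0,0,0.03],[0,0,0.026],[0,0,0],[0,0,0],[0,0,0],[0,0,0],[0,0,0],[0,0,0],[0,0,0],[0,0,0],[0,0,0],[0,0,0],[0,0,0]],"rot":[[0,0,0],[0,0,0],[0,0,0],[0,0,0],[0,0,0],[0,0,0],[0,0,0],[0,0,0],[0,0,0],[0,0,0],[0,0,0],[0,0,0],[0,0,0],[0,0,0],[0,0,0],[0,0,0],[0,0,0],[0,0,0]],"grip":[1,1,1,1,1,1,1,1,1,0.3,0.3,0.3,0.3,0.3,0.3,0.3,0.3,0.3]}' 40
```

```text
t: 2.65
eef_pos: [0.4617, -0.3631, 0.0268]
tool_rot: [0.001, 0.985, 0.173, 0.001]
wrist_force: [-1.6, 0.6, 8.3]
grip_width: 0.0384
grip_force: 39.9
```

```bash
python3 -m jog '{"travel":[[0,0,-0.02],[0,0,-0.035],[0,0,-0.035],[0,0,-0.035],[0,0,-0.035],[0,0,-0.03],[0,0,0],[0,0,0]],"rot":[[0,0,0],[0,0,0],[0,0,0],[0,0,0],[0,0,0],[0,0,0],[0,0,0],[0,0,0]],"grip":[0.3,0.3,0.3,0.3,0.3,0.3,0.3,0.3]}' 40
python3 - <<'E'
from h import *
o=arm.get_obs(); a=delta(.40,-.18,.216);b=delta(.43,.05,.216);c=delta(.5248,.2678,.216); print(a,b-a,c-b,o['wrist_force'])
E
```

```text
t: 3.32
eef_pos: [0.4615, -0.3628, 0.2172]
tool_rot: [0.001, 0.985, 0.173, 0.001]
wrist_force: [-0.1, -0.0, -1.2]
grip_width: 0.0382
grip_force: 40.5
[   4.5 -192.8    0.6] [ 106.6 -206.    -0.5] [ 163.4 -172.4   -0.3] [-0.11205428 -0.00880766 -1.24478878]
```

```bash
python3 -m jog '{"travel":[[0.0008,-0.0322,0],[0.0008,-0.0322,0],[0.0008,-0.0322,0],[0.0008,-0.0322,0],[0.0008,-0.0322,0],[0.0008,-0.0322,0],[0.0152,-0.0294,0],[0.0152,-0.0294,0],[0.0152,-0.0294,0],[0.0152,-0.0294,0],[0.0152,-0.0294,0],[0.0152,-0.0294,0],[0.0152,-0.0294,0],[0.0233,-0.0246,0],[0.0233,-0.0246,0],[0.0233,-0.0246,0],[0.0233,-0.0246,0],[0.0233,-0.0246,0],[0.0233,-0.0246,0],[0.0233,-0.0246,0]],"rot":[[0,0,0],[0,0,0],[0,0,0],[0,0,0],[0,0,0],[0,0,0],[0,0,0],[0,0,0],[0,0,0],[0,0,0],[0,0,0],[0,0,0],[0,0,0],[0,0,0],[0,0,0],[0,0,0],[0,0,0],[0,0,0],[0,0,0],[0,0,0]],"grip":[0.3,0.3,0.3,0.3,0.3,0.3,0.3,0.3,0.3,0.3,0.3,0.3,0.3,0.3,0.3,0.3,0.3,0.3,0.3,0.3]}' 40
python3 - <<'E'
from h import *
for n in('top','side'): im,P=snap(n,n+'2.png'); np.savez('/tmp/'+n+'2',im=im,P=P)
a=cv2.imread('pics/top2.png')[125:260,115:295]; b=cv2.imread('pics/side2.png')[80:230,190:390]
cv2.imwrite('pics/two2.png',np.vstack([cv2.resize(a,(400,300)),cv2.resize(b,(400,300))]))
P=np.load('/tmp/side2.npz')['P']; im=np.load('/tmp/side2.npz')['im']
o=arm.get_obs(); e=o['eef_pos']
w=(np.abs(P[...,:2]-e[:2])<.045).all(-1)&(P[...,2]>.15)&(P[...,2]<.205); q=P[w]; print('bottle?',len(q),q.min(0),q.max(0),q.mean(0))
print(delta(.5248,.2678,.074),e,o['tool_rot'],o['t'])
E
```

```text
t: 4.98
eef_pos: [0.5242, 0.2695, 0.2136]
tool_rot: [0.0, 0.985, 0.173, -0.001]
wrist_force: [-0.1, -0.9, -0.7]
grip_width: 0.0385
grip_force: 40.6
bottle? 53 [0.50819052 0.25187305 0.18824283] [0.54458329 0.26893051 0.20473318] [0.52589721 0.25934818 0.19676012]
[ -0.4   3.4 138.8] [0.52438171 0.27117811 0.21274987] [ 9.70157407e-05  9.84658146e-01  1.74488304e-01 -1.46889733e-03] 5.0833
```

View pics/two2.png

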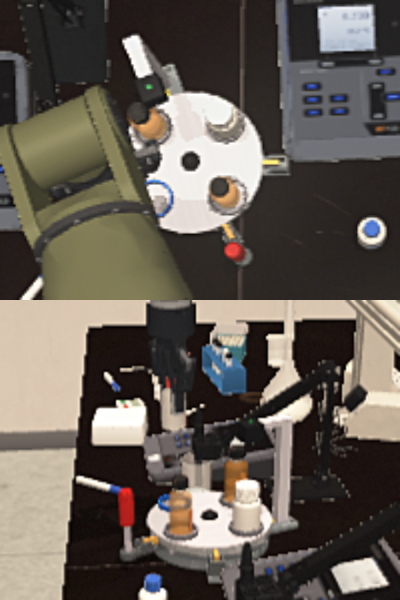

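The held bottle hangs upright in the gripper at crop (172,390), above and near the blue collar (165,502). I'll lower to just above the collar, then check.

```bash
python3 -m jog '{"travel":[[0,0.003,0.01],[0,0,0.03],[0,0,0.03],[0,0,0.03],[0,0,0.018],[0,0,0],[0,0,0]],"rot":[[0,0,0],[0,0,0],[0,0,0],[0,0,0],[0,0,0],[0,0,0],[0,0,0]],"grip":[0.3,0.3,0.3,0.3,0.3,0.3,0.3]}' 40
python3 - <<'E'
from h import *
im,P=snap('side','side3.png')
o=arm.get_obs(); e=o['eef_pos']
w=(np.abs(P[...,:2]-e[:2])<.035).all(-1)&(P[...,2]>.062)&(P[...,2]<.1); q=P[w]; print(len(q),q.min(0),q.max(0))
cv2.imwrite('pics/s3.png',cv2.resize(cv2.imread('pics/side3.png')[110:220,215:355],None,fx=5,fy=5,interpolation=cv2.INTER_CUBIC))
print(delta(.5248,.2678,.073),e,o['wrist_force'])
E
```

```text
t: 5.67
eef_pos: [0.5248, 0.264, 0.0964]
tool_rot: [0.0, 0.985, 0.173, -0.001]
wrist_force: [0.1, -0.2, -0.3]
grip_width: 0.0384
grip_force: 40.6
27 [0.50579697 0.24076168 0.07399982] [0.51832972 0.26605371 0.09996962]
[ 0.5 -3.4 24.9] [0.52550597 0.26448179 0.09786421] [ 1.08787884  0.81628143 -0.11800444]
```

View pics/s3.png

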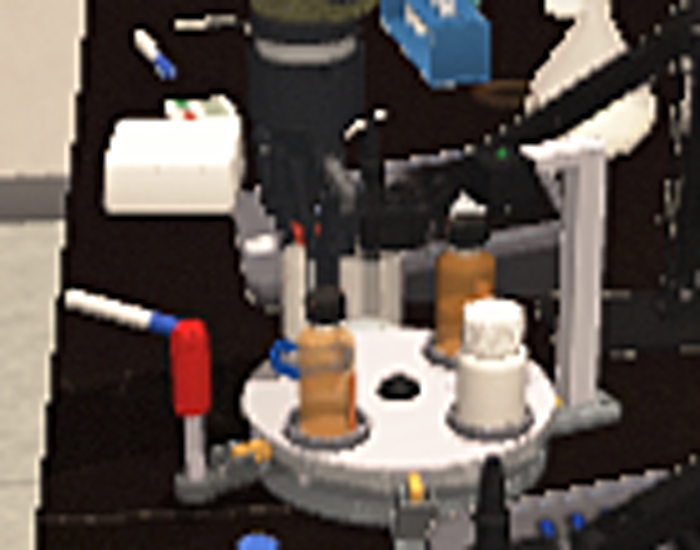

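The bottle hangs behind the front amber bottle, left of it at crop (292,290), with its collar at (285,357). Shift 3 mm, settle, check, then lower.

```bash
python3 -m jog '{"travel":[[0,-0.003,0],[0,0,0],[0,0,0],[0,0,0]],"rot":[[0,0,0],[0,0,0],[0,0,0],[0,0,0]],"grip":[0.3,0.3,0.3,0.3]}' 40
python3 - <<'E'
from h import *
print(delta(.5248,.2678,.073))
im,P=snap('top'); 
# bottle held relative to TCP cannot be seen from above; check collar again if visible
hsv=cv2.cvtColor(im,cv2.COLOR_RGB2HSV); x,y,z=np.moveaxis(P,-1,0)
b=(abs(hsv[...,0].astype(int)-108)<14)&(hsv[...,1]>60)&(abs(x-.525)<.05)&(abs(y-.265)<.05)&(abs(z-.056)<.012)
q=P[b]; print(len(q), np.hypot(*(q[:,:2]-[.5248,.2678]).T).mean() if len(q) else '')
print(delta(.5248,.2678,.073))
E
```

```text
t: 6.05
eef_pos: [0.5245, 0.2681, 0.098]
tool_rot: [-0.0, 0.985, 0.173, 0.001]
wrist_force: [0.2, -0.2, -0.9]
grip_width: 0.0384
grip_force: 40.6
[ 0.1  0.4 25. ]
15 0.026448412210033915
[ 0.2  0.3 24.8]
```

```bash
python3 -m jog '{"travel":[[0,0,0.006],[0,0,0.006],[0,0,0.006],[0,0,0.004],[0,0,0.002],[0,0,0],[0,0,0],[0,0,0]],"rot":[[0,0,0],[0,0,0],[0,0,0],[0,0,0],[0,0,0],[0,0,0],[0,0,0],[0,0,0]],"grip":[0.3,0.3,0.3,0.3,0.3,0.3,0.3,0.3]}' 40
```

```text
t: 6.77
eef_pos: [0.5243, 0.2679, 0.0731]
tool_rot: [0.0, 0.985, 0.173, -0.0]
wrist_force: [-0.2, 0.6, -0.8]
grip_width: 0.0385
grip_force: 40.6
```

Free of contact force at floor height, so it's inside the collar. Lower 1 mm more, release and lift.

```bash
python3 -m jog '{"travel":[[0,0,0.001],[0,0,0],[0,0,0],[0,0,0],[0,0,0],[0,0,0],[0,0,-0.01],[0,0,-0.02],[0,0,-0.03],[0,0,-0.035],[0,0,-0.035],[0,0,-0.03],[0,0,0]],"rot":[[0,0,0],[0,0,0],[0,0,0],[0,0,0],[0,0,0],[0,0,0],[0,0,0],[0,0,0],[0,0,0],[0,0,0],[0,0,0],[0,0,0],[0,0,0]],"grip":[0.3,0.3,0.75,0.75,0.75,0.75,0.75,0.75,0.75,0.75,0.75,0.75,0.75]}' 40
python3 - <<'E'
from h import *
o=arm.get_obs()
# waypoints: clear point in front of the handle, then over handle (handle dir now ~208.5 deg)
c=np.array([.579,.2174]); a=np.radians(208.5); hx,hy=c+.155*np.array([np.cos(a),np.sin(a)])
print(hx,hy,delta(hx,hy,.23)); 
im,P=snap('side','side4.png')
cv2.imwrite('pics/s4.png',cv2.resize(cv2.imread('pics/side4.png')[110:220,215:355],None,fx=5,fy=5,interpolation=cv2.INTER_CUBIC))
E
```

```text
t: 7.85
eef_pos: [0.5259, 0.2687, 0.2399]
tool_rot: [-0.001, 0.985, 0.173, 0.005]
wrist_force: [0.2, 0.1, 0.4]
grip_width: 0.0638
grip_force: 0.0
0.44278334753739534 0.1434403921597607 [-120.9   89.4    8.6]
```

View pics/s4.png

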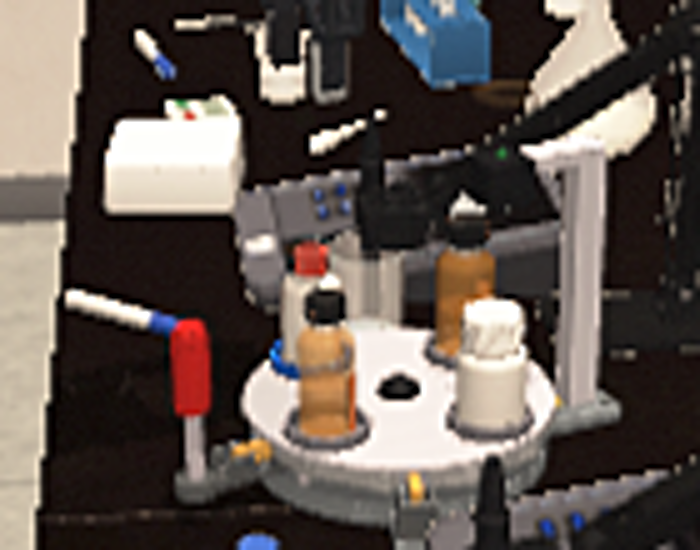

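The red-capped bottle stands upright in the blue collar (crop 310,310), and the gripper is clear above it. Next, over the handle and down around it.

```bash
python3 -m jog '{"travel":[[-0.0302,0.0223,0],[-0.0302,0.0223,0],[-0.0302,0.0223,0],[-0.0302,0.0223,0],[0,0,0],[0,0,0],[0,0,0]],"rot":[[0,0,0],[0,0,0],[0,0,0],[0,0,0],[0,0,0],[0,0,0],[0,0,0]],"grip":[0.75,0.75,0.75,0.75,0.75,0.75,0.75]}' 40
python3 - <<'E'
from h import *
print(delta(.4428,.1434,.090))
E
```

```text
t: 8.48
eef_pos: [0.4414, 0.1431, 0.2323]
tool_rot: [-0.0, 0.985, 0.173, 0.0]
wrist_force: [0.9, -0.2, 0.7]
grip_width: 0.0639
grip_force: 0.0
[  1.4   0.2 142.3]
```

```bash
python3 -m jog '{"travel":[[0.001,0,0.024],[0,0,0.035],[0,0,0.03],[0,0,0.028],[0,0,0.025],[0,0,0],[0,0,0],[0,0,0],[0,0,0],[0,0,0],[0,0,0]],"rot":[[0,0,0],[0,0,0],[0,0,0],[0,0,0],[0,0,0],[0,0,0],[0,0,0],[0,0,0],[0,0,0],[0,0,0],[0,0,0]],"grip":[0.75,0.75,0.75,0.75,0.75,0.75,0.75,0.4,0.4,0.4,0.4]}' 40
python3 - <<'E'
from h import *
c=np.array([.579,.2174])
o=arm.get_obs(); print(o['eef_pos'],o['grip_width'],o['wrist_force'])
p=None
for a in (219,208.5,202,195,188,181,177,174):
    q=c+.155*np.array([np.cos(np.radians(a)),np.sin(np.radians(a))]); d=delta(*q,.09); print(a,q.round(4),d, None if p is None else d-p); p=d
E
```

```text
t: 9.4
eef_pos: [0.4426, 0.1434, 0.0913]
tool_rot: [-0.0, 0.985, 0.173, 0.001]
wrist_force: [-0.2, 0.1, -0.5]
grip_width: 0.0343
grip_force: 0.0
[0.44261373 0.14344927 0.0912721 ] 0.034325049521715265 [-0.1657853   0.14529561 -0.50252329]
219 [0.4585 0.1199] [ 6.9 27.6  1.3] None
208.5 [0.4428 0.1434] [0.2 0.1 1.3] [ -6.7 -27.5   0. ]
202 [0.4353 0.1593] [ -1.5 -17.4   1.3] [ -1.7 -17.5   0. ]
195 [0.4293 0.1773] [ -1.  -36.4   1.3] [  0.5 -19.    0. ]
188 [0.4255 0.1958] [  1.8 -55.1   1.3] [  2.8 -18.7   0. ]
181 [0.424  0.2147] [  6.8 -73.3   1.3] [  5.  -18.2   0. ]
177 [0.4242 0.2255] [ 10.7 -83.4   1.3] [  3.9 -10.1   0. ]
174 [0.4248 0.2336] [ 14.  -90.8   1.3] [ 3.3 -7.4  0. ]
```

Caged with play. Go back to the 0 stop first.

```bash
python3 -m jog '{"travel":[[0.001,0.007,0],[0.001,0.007,0],[0.002,0.007,0],[0.003,0.007,0],[0.001,0.002,0],[0,0,0],[0,0,0]],"rot":[[0,0,0],[0,0,0],[0,0,0],[0,0,0],[0,0,0],[0,0,0],[0,0,0]],"grip":[0.4,0.4,0.4,0.4,0.4,0.4,0.4]}' 40
```

```text
t: 9.98
eef_pos: [0.4555, 0.1213, 0.09]
tool_rot: [-0.004, 0.985, 0.174, -0.005]
wrist_force: [-44.9, 42.0, 27.4]
grip_width: 0.0341
grip_force: 27.8
```

Back stop reached (61 N, so a little less push next time). Forward stroke along the arc.

```bash
python3 -m jog '{"travel":[[-0.0035,-0.01,0],[-0.0027,-0.01,0],[-0.0018,-0.01,0],[-0.001,-0.009,0],[-0.0005,-0.0085,0],[0,-0.0095,0],[0.0005,-0.0095,0],[0.0012,-0.0095,0],[0.0016,-0.0092,0],[0.0022,-0.0092,0],[0.0028,-0.009,0],[0.0025,-0.006,0],[0.0025,-0.005,0],[0,0,0],[0,0,0]],"rot":[[0,0,0],[0,0,0],[0,0,0],[0,0,0],[0,0,0],[0,0,0],[0,0,0],[0,0,0],[0,0,0],[0,0,0],[0,0,0],[0,0,0],[0,0,0],[0,0,0],[0,0,0]],"grip":[0.4,0.4,0.4,0.4,0.4,0.4,0.4,0.4,0.4,0.4,0.4,0.4,0.4,0.4,0.4]}' 40
cat > rot.py <<'E'
from h import *
from scipy.optimize import least_squares
# red cap / blue collar angle about the axis, from the side and top cameras
c=np.array([.579,.2174]); o=arm.get_obs(); print('tcp',o['eef_pos'].round(4),o['wrist_force'].round(1))
for n in ('top','side'):
    im,P=snap(n,n+'_%.2f.png'%o['t']); hsv=cv2.cvtColor(im,cv2.COLOR_RGB2HSV); H,S=hsv[...,0].astype(int),hsv[...,1]
    r=np.hypot(P[...,0]-c[0],P[...,1]-c[1]); z=P[...,2]
    for nm,m in (('cap',((H<7)|(H>172))&(S>130)&(r<.11)&(z>.105)&(z<.15)),('collar',(abs(H-108)<14)&(S>60)&(r<.11)&(abs(z-.055)<.01))):
        q=P[m][:,:2]
        if len(q)>5:
            if nm=='cap': p=q.mean(0)
            else: p=least_squares(lambda p:np.hypot(*(q-p).T)-.0255,q.mean(0),loss='soft_l1',f_scale=.003).x
            d=p-c; print(n,nm,len(q),np.hypot(*d).round(3),np.degrees(np.arctan2(d[1],d[0])).round(1))
print(arm.get_obs()['t'])
E
python3 rot.py
```

```text
t: 11.23
eef_pos: [0.4246, 0.227, 0.0903]
tool_rot: [-0.0, 0.985, 0.173, 0.0]
wrist_force: [-0.0, 0.3, -0.5]
grip_width: 0.0342
grip_force: 0.0
tcp [0.4246 0.227  0.0903] [-0.   0.3 -0.5]
top cap 50 0.073 110.6
top collar 52 0.074 110.3
side cap 45 0.067 112.0
side collar 47 0.073 110.3
11.3333
```

```bash
python3 -m jog '{"travel":[[0.0005,-0.0015,0],[0.0005,-0.0015,0],[0.0005,-0.0015,0],[0,0,0]],"rot":[[0,0,0],[0,0,0],[0,0,0],[0,0,0]],"grip":[0.4,0.4,0.4,0.4]}' 40
python3 rot.py
```

```text
t: 11.67
eef_pos: [0.4244, 0.2291, 0.0902]
tool_rot: [0.002, 0.985, 0.173, -0.001]
wrist_force: [0.4, -24.6, 6.6]
grip_width: 0.0342
grip_force: 11.2
tcp [0.4244 0.2291 0.0902] [  0.4 -24.6   6.6]
top cap 49 0.073 110.6
top collar 54 0.074 110.1
side cap 43 0.065 111.3
side collar 45 0.072 110.8
11.7667
```

Forward stop (25 N); pocket at 110.4°, i.e. one notch done (rotor -1.571), three to go. Back stroke.

```bash
python3 -m jog '{"travel":[[-0.004,0.0095,0],[-0.0025,0.006,0],[-0.0028,0.009,0],[-0.0022,0.0092,0],[-0.0016,0.0092,0],[-0.0012,0.0095,0],[-0.0005,0.0095,0],[0,0.0095,0],[0.0005,0.0085,0],[0.001,0.009,0],[0.0018,0.01,0],[0.0027,0.01,0],[0.0031,0.0085,0],[0,0,0],[0,0,0]],"rot":[[0,0,0],[0,0,0],[0,0,0],[0,0,0],[0,0,0],[0,0,0],[0,0,0],[0,0,0],[0,0,0],[0,0,0],[0,0,0],[0,0,0],[0,0,0],[0,0,0],[0,0,0]],"grip":[0.4,0.4,0.4,0.4,0.4,0.4,0.4,0.4,0.4,0.4,0.4,0.4,0.4,0.4,0.4]}' 40
```

```text
t: 13.02
eef_pos: [0.4563, 0.1217, 0.0901]
tool_rot: [-0.003, 0.985, 0.173, -0.003]
wrist_force: [-31.7, 34.7, 17.3]
grip_width: 0.0342
grip_force: 21.6
```

Back stop. Forward stroke 2.

```bash
python3 -m jog '{"travel":[[-0.0031,-0.0085,0],[-0.0027,-0.01,0],[-0.0018,-0.01,0],[-0.001,-0.009,0],[-0.0005,-0.0085,0],[0,-0.0095,0],[0.0005,-0.0095,0],[0.0012,-0.0095,0],[0.0016,-0.0092,0],[0.0022,-0.0092,0],[0.0028,-0.009,0],[0.0025,-0.006,0],[0.004,-0.0095,0],[0,0,0],[0,0,0]],"rot":[[0,0,0],[0,0,0],[0,0,0],[0,0,0],[0,0,0],[0,0,0],[0,0,0],[0,0,0],[0,0,0],[0,0,0],[0,0,0],[0,0,0],[0,0,0],[0,0,0],[0,0,0]],"grip":[0.4,0.4,0.4,0.4,0.4,0.4,0.4,0.4,0.4,0.4,0.4,0.4,0.4,0.4,0.4]}' 40
python3 rot.py
```

```text
t: 14.27
eef_pos: [0.4239, 0.2291, 0.09]
tool_rot: [0.003, 0.985, 0.173, -0.002]
wrist_force: [-5.0, -32.5, 9.3]
grip_width: 0.0342
grip_force: 14.0
tcp [0.4239 0.2291 0.09  ] [ -5.  -32.5   9.3]
top cap 51 0.073 79.1
top collar 51 0.074 79.6
side cap 46 0.07 78.8
side collar 21 0.074 79.1
14.3667
```

One notch (110→79.5°). Stroke 3.

```bash
python3 -m jog '{"travel":[[-0.004,0.0095,0],[-0.0025,0.006,0],[-0.0028,0.009,0],[-0.0022,0.0092,0],[-0.0016,0.0092,0],[-0.0012,0.0095,0],[-0.0005,0.0095,0],[0,0.0095,0],[0.0005,0.0085,0],[0.001,0.009,0],[0.0018,0.01,0],[0.0027,0.01,0],[0.0031,0.0085,0],[0,0,0],[0,0,0]],"rot":[[0,0,0],[0,0,0],[0,0,0],[0,0,0],[0,0,0],[0,0,0],[0,0,0],[0,0,0],[0,0,0],[0,0,0],[0,0,0],[0,0,0],[0,0,0],[0,0,0],[0,0,0]],"grip":[0.4,0.4,0.4,0.4,0.4,0.4,0.4,0.4,0.4,0.4,0.4,0.4,0.4,0.4,0.4]}' 40
python3 -m jog '{"travel":[[-0.0031,-0.0085,0],[-0.0027,-0.01,0],[-0.0018,-0.01,0],[-0.001,-0.009,0],[-0.0005,-0.0085,0],[0,-0.0095,0],[0.0005,-0.0095,0],[0.0012,-0.0095,0],[0.0016,-0.0092,0],[0.0022,-0.0092,0],[0.0028,-0.009,0],[0.0025,-0.006,0],[0.004,-0.0095,0],[0,0,0],[0,0,0]],"rot":[[0,0,0],[0,0,0],[0,0,0],[0,0,0],[0,0,0],[0,0,0],[0,0,0],[0,0,0],[0,0,0],[0,0,0],[0,0,0],[0,0,0],[0,0,0],[0,0,0],[0,0,0]],"grip":[0.4,0.4,0.4,0.4,0.4,0.4,0.4,0.4,0.4,0.4,0.4,0.4,0.4,0.4,0.4]}' 40
python3 rot.py
```

```text
t: 15.62
eef_pos: [0.4563, 0.1217, 0.0901]
tool_rot: [-0.003, 0.985, 0.173, -0.003]
wrist_force: [-31.4, 34.0, 16.9]
grip_width: 0.0341
grip_force: 21.7
t: 16.87
eef_pos: [0.424, 0.2291, 0.0901]
tool_rot: [0.003, 0.985, 0.173, -0.002]
wrist_force: [-4.2, -31.9, 10.1]
grip_width: 0.0342
grip_force: 14.2
tcp [0.424  0.2291 0.0901] [ -4.2 -31.9  10.1]
top cap 47 0.073 48.8
top collar 45 0.075 49.4
side cap 45 0.071 46.9
side collar 29 0.074 49.8
16.9667
```

At 49.5°; the reader is at about 20.5°, so one more stroke.

```bash
python3 -m jog '{"travel":[[-0.004,0.0095,0],[-0.0025,0.006,0],[-0.0028,0.009,0],[-0.0022,0.0092,0],[-0.0016,0.0092,0],[-0.0012,0.0095,0],[-0.0005,0.0095,0],[0,0.0095,0],[0.0005,0.0085,0],[0.001,0.009,0],[0.0018,0.01,0],[0.0027,0.01,0],[0.0031,0.0085,0],[0,0,0],[0,0,0]],"rot":[[0,0,0],[0,0,0],[0,0,0],[0,0,0],[0,0,0],[0,0,0],[0,0,0],[0,0,0],[0,0,0],[0,0,0],[0,0,0],[0,0,0],[0,0,0],[0,0,0],[0,0,0]],"grip":[0.4,0.4,0.4,0.4,0.4,0.4,0.4,0.4,0.4,0.4,0.4,0.4,0.4,0.4,0.4]}' 40
python3 -m jog '{"travel":[[-0.0031,-0.0085,0],[-0.0027,-0.01,0],[-0.0018,-0.01,0],[-0.001,-0.009,0],[-0.0005,-0.0085,0],[0,-0.0095,0],[0.0005,-0.0095,0],[0.0012,-0.0095,0],[0.0016,-0.0092,0],[0.0022,-0.0092,0],[0.0028,-0.009,0],[0.0025,-0.006,0],[0.004,-0.0095,0],[0,0,0],[0,0,0]],"rot":[[0,0,0],[0,0,0],[0,0,0],[0,0,0],[0,0,0],[0,0,0],[0,0,0],[0,0,0],[0,0,0],[0,0,0],[0,0,0],[0,0,0],[0,0,0],[0,0,0],[0,0,0]],"grip":[0.4,0.4,0.4,0.4,0.4,0.4,0.4,0.4,0.4,0.4,0.4,0.4,0.4,0.4,0.4]}' 40
python3 rot.py; ls pics
```

```text
t: 18.22
eef_pos: [0.4562, 0.1217, 0.0901]
tool_rot: [-0.003, 0.985, 0.173, -0.003]
wrist_force: [-32.0, 34.4, 17.6]
grip_width: 0.0339
grip_force: 21.6
t: 19.47
eef_pos: [0.424, 0.2291, 0.09]
tool_rot: [0.003, 0.985, 0.173, -0.002]
wrist_force: [-4.4, -31.7, 10.0]
grip_width: 0.0346
grip_force: 14.3
tcp [0.424  0.2291 0.09  ] [ -4.4 -31.7  10. ]
top cap 17 0.068 17.0
top collar 46 0.075 19.7
side cap 44 0.074 15.0
side collar 39 0.074 18.9
19.5667
crop.png
s3.png
s4.png
side1.png
side2.png
side3.png
side4.png
side_11.23.png
side_11.67.png
side_14.27.png
side_16.87.png
side_19.47.png
top0.png
top1.png
top2.png
top_11.23.png
top_11.67.png
top_14.27.png
top_16.87.png
top_19.47.png
two2.png
```

Now relax the contact, open, lift clear and verify.

```bash
python3 -m jog '{"travel":[[-0.001,0.003,0],[-0.001,0.003,0],[0,0,0],[0,0,0],[0,0,0],[0,0,0],[0,0,-0.02],[0,0,-0.03],[0,0,-0.035],[0,0,-0.035],[0,0,-0.03],[-0.03,0.01,0],[-0.03,0.01,0],[0,0,0],[0,0,0]],"rot":[[0,0,0],[0,0,0],[0,0,0],[0,0,0],[0,0,0],[0,0,0],[0,0,0],[0,0,0],[0,0,0],[0,0,0],[0,0,0],[0,0,0],[0,0,0],[0,0,0],[0,0,0]],"grip":[0.4,0.4,0.7,0.7,0.7,0.7,0.7,0.7,0.7,0.7,0.7,0.7,0.7,0.7,0.7]}' 40
python3 rot.py; python3 - <<'E'
import cv2,glob,numpy as np
t=max(glob.glob('pics/top_*'),key=lambda s:float(s[9:-4])); s=t.replace('top','side')
a=cv2.imread(t)[130:260,130:310]; b=cv2.imread(s)[105:230,215:395]
cv2.imwrite('pics/end.png',np.hstack([cv2.resize(a,(400,400*130//180)),cv2.resize(b,(400,400*130//180))]))
E
```

```text
t: 20.82
eef_pos: [0.3745, 0.1856, 0.2409]
tool_rot: [-0.0, 0.985, 0.173, 0.001]
wrist_force: [-0.3, -0.1, -0.5]
grip_width: 0.0597
grip_force: 0.0
tcp [0.3745 0.1856 0.2409] [-0.3 -0.1 -0.5]
top cap 18 0.068 17.3
top collar 45 0.075 19.6
side cap 45 0.074 15.5
side collar 39 0.075 19.8
20.9167
```

View pics/end.png

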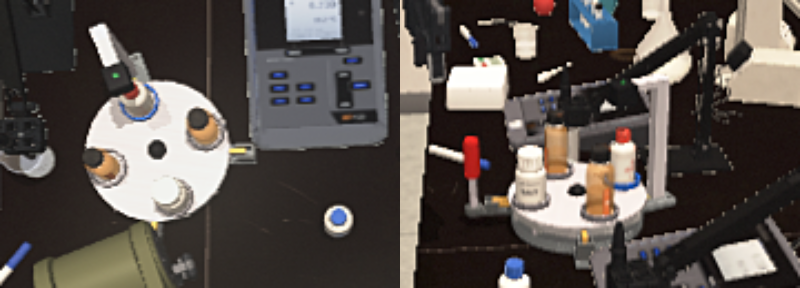

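The bottle stands upright in the blue collar (135,100 in the top view), directly under the reader head (115,80, offset by perspective). The lever is at its forward stop and the gripper is clear.

```bash
python3 -c "from cell import arm; print(arm.sign_off())"
```

```text
the job is handed in; nothing more can be done
None
```

I stood the red-capped bottle upright in the blue-collared pocket, brought it under the reader head with four full lever strokes, backed the robot off clear, and handed the job in at about 21 s; the judge's verdict was not shown.

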